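Close the leaf holder, turn it over and face it to the white lamp

ROBOT

A 6-joint arm with a two-finger parallel gripper is mounted at the origin on the work surface. World frame = base frame: x ahead of the robot, y to its left, z up, the work surface at z = 0. Lengths are in m, angles in rad, forces in N, time in s.
With the tool pointing down it reaches from about 0.35 to 0.975 m from the base axis. Payload 7.1 kg.
Tool frame: the origin (TCP) lies midway between the tips of the shut fingers; the grasp point (between the pads) lies manip.hold_point_z behind it (manip.hold_point_z is the distance from the TCP to the grasp point, in m); z points along the fingers, x is the direction in which the jaws open and shut, and the axes are right-handed (so a half turn about z gives the same grasp; the last joint's range is limited). The gripper opens to 88 mm and grips with 3 to 60 N. Pads are 20 mm wide; open, the fingers measure 115 mm over their backs; the gripper's body (75 mm by 178 mm) begins 61 mm behind the grasp point.
Start: joints at [1.144, 0.423, 1.63, -0, 1.089, -0.019], TCP at [0.248, 0.574, 0.223] pointing down, gripper open.
Joint ranges: [-3, 3], [-0.9, 2.11], [0.09, 2.58], [-1.31, 4.45], [0.11, 2.69], [-2.54, 2.54]. Speed limits (rad/s): [2.39, 2.39, 3.01, 3.14, 3.14, 3.14].

INTERFACE

Orientations are given as a rotation vector (axis times angle).
In Python, from station import manip, viewer gives the robot as it stands.
- The arm moves only by the tool carry_out, never from a script. Its argument "increments" is one flat list of numbers, 4 for each row, row after row: the shift along the world's x, y, z in units of 30 mm (1.0 is 30 mm), then the turn about the world's z in units of 6 degrees (1.0 is 6 degrees). In form: [tx, ty, tz, twist, tx, ty, tz, twist, ...]. A call has exactly 8 rows; each row shifts and turns the commanded pose from where the row before left it; what a row does not reach is not made up. A row lasts 1/8 s, in which the tool goes at most 62.5 mm and 10.7 degrees, less where a joint would pass 70% of its speed; a pose out of reach is approached as far as the arm can. A call is refused whole if a number of a shift passes 1 or a number of a turn 1, either way. A call with a gripper value outside its range is refused whole. "fingers" is the closure in counts, from 0 (fully open) to 255 (shut), set as the call begins (left out, the last holds). The fingers move at their own pace and stop on an object; "grip_force" is the grip in N (left out, the last holds). Time passes only in rows, so rows that do not move let the fingers close, or fill a call up. It gives the time, the measured TCP pose, the force and the opening at its end, in the units of the state.
- manip.read_state(): the state, without advancing time (a new reading comes with each control period).
- viewer.snapshot(name): name is "scene" or "side" or "wrist"; returns the picture (400x640x3 uint8, blue, green, red); there is no depth.
- viewer.camera_info(name): a dict with "fx", "fy", "cx", "cy" (pixels), "R" (3x3) and "t" (3): a world point X has camera coordinates R X + t. Camera axes: x right, y down, z forward; pixel columns grow to the right and rows downward; lengths in m; the calibration is good to about 2 mm. A picture is of the moment at which its call begins: read the wrist's pose just before it. camera_info takes no time and is no camera call; for the wrist camera it gives the pose at the moment of the call.
- manip.job_done(): hands the job in, once; it reports no verdict.
The state is a dict: "t": time; "joint_pos": joint angles; "qvel": joint speeds; "effort": joint torques, N m; "tool_pos": TCP position; "tcp_rot": TCP orientation; "force": force on the tool from outside, world axes, zero at the start; "moment": the same for the moment, N m; "opening": finger opening in m.
Only numpy, scipy, OpenCV 4.12 (cv2) and the standard library are available. Lean on these libraries where they do the work, as an engineer would, in place of code of your own. Each camera call takes 0.05 s, during which the arm holds its last target. There are 200 camera calls.

TASK

Shut the clear orange-rimmed lid fully home over the leaf card in the tilting holder. Then turn the closed holder over and swivel its stand so that the open underside of the holder (the leaf's pale side) faces the white ball lamp squarely, and let go of it. Work gently, and leave the other things on the bench where they are.

Things in the scene. Friction and masses are not known exactly. Their poses are not given: they have to be found in the camera images.
- stand: white round base of the leaf stage, 196 mm across, 22 mm tall, fixed to the bench; origin on the swivel axis at bench height, x axis = the stage's forward direction when the swivel reads 0. Work on the whole stage with less than 40 N
- turntable (a joint): swivel about the vertical axis through the base's centre, rad; 0 at the start, grows anticlockwise seen from above, stops at -1.5 and 1.5; friction (about 0.25 N m) holds it. It carries a disc (160 mm across, top 33 mm above the bench) and a white post at each side (24 mm fore-and-aft, faces 58 and 70 mm from the swivel axis, tops 133 mm above the bench)
- bar_left (a point): middle of the left black swivel arm: a level bar 12 mm thick that sticks out sideways from the left post, 100 mm above the bench, from 70 to 128 mm from the swivel axis; this point is 105 mm from it. Push it fore or aft to swivel the stage
- bar_right (a point): the same on the right post
- frame (a joint): tilt of the holder about the level axis between the posts, 120 mm above the bench, rad; 0 = level, lid side up (the start); grows as the rear edge (robot's side) goes down and the forward edge comes up and back; at 1.57 it is upright, underside facing forward; beyond, the underside faces forward and up; stops at -0.4 and 2.6; friction (about 0.2 N m) holds it
- frame_center (a point): centre of the aluminium holder frame, on both the tilt axis and the swivel axis. Frame 120 mm fore-and-aft (x) by 90 mm wide (y, to the left), from 7 mm below to 5 mm above this point; z points out of the lid side, so -z is the way the underside faces. Its underside has a 70 x 50 mm window
- lid (a joint): clear lid with orange rim, 118 x 92 x 4 mm, hinged on the frame's left edge (line fore-and-aft, 48 mm left of and 5 mm above the frame's centre), rad; 0 = shut flat (its top 9 mm above the frame's centre), 1.57 = standing up, 1.7 to 2.2 = leaning out to the left (the start); a stiff hinge (0.06 N m): it stays where it is left, no catch
- lid_edge (a point): middle of the lid's free edge, 93 mm from its hinge line
- card_mid (a point): centre of the loose white leaf card, 88 x 60 x 5 mm, 30 g, lying in the frame's recess (3 mm play under the shut lid); a dark green leaf disc on its upper side, pale green on its underside
- white_lamp_ball (a point): centre of the white ball (80 mm across) of the white lamp, 300 mm above the bench on a thin steel stem with a black foot 100 mm across, fixed; the one to face. A like lamp with an amber ball stands on the other side
- dish_a: closed Petri dish, 90 mm across, 15 mm tall, tan; a bystander on the bench, leave it alone
- dish_b: closed Petri dish, 90 mm across, 15 mm tall, brown-red; a bystander on the bench, leave it alone
- slide_box: blue slide box 100 x 75 x 30 mm; a bystander on the bench, leave it alone
- spatula: flat spatula with a wooden handle, 180 mm long, lying flat; a bystander on the bench, leave it alone
- beaker: small glass beaker, 66 mm across, 80 mm tall; a bystander on the bench, leave it alone
- jar: amber glass jar, 60 mm across, 90 mm tall; a bystander on the bench, leave it alone
- marker: red marker pen, 120 mm long, 14 mm thick; a bystander on the bench, leave it alone

How it is judged:
By the outcome, as a careful person would: the job done as asked, in the order asked, and still so for the second after the job is handed in, with the robot touching nothing.
It also fails if it takes over 72 s, if anything falls off the work surface, if the arm or the gripper's body presses on something with over 40 N, if the wrist force passes 120 N, or if a joint passes its speed limit or range.

## Working session

There is one attempt and no reset: what is moved stays moved. The work goes in short steps, Python scripts to look and compute and a tool call to move; the robot and the scene stay as the last step left them, time stands still between calls to the robot, and variables do not carry over. Pictures are saved under pics/ and viewed, about 8 in all and at most 12, crops included, and the job is handed in when it is done.

Besides the shell and the picture viewer there is one more tool, called after "Emit:" by a JSON object that holds its "api" and its "payload". carry_out: Moves the arm, as the interface text tells. Its arguments: {"type":"object","properties":{"increments":{"type":"array"},"fingers":{"type":"number"},"grip_force":{"type":"number"}},"required":["increments"]}

```bash
mkdir -p pics; ls
python3 - <<'E'
from station import manip, viewer
import cv2
print(manip.read_state(), manip.hold_point_z)
for n in("scene","side"):
    im=viewer.snapshot(n); cv2.imwrite(f"pics/{n}0.png",im); print(n,viewer.camera_info(n))
E
```

```text
pics
{'t': 0.0, 'joint_pos': array([ 1.14401250e+00,  4.23838240e-01,  1.63067476e+00,  3.80138897e-05,
        1.08859626e+00, -1.89952293e-02]), 'qvel': array([ 0.0013027 , -0.00050387, -0.00121584,  0.00095435,  0.00048015,
        0.00021401]), 'effort': array([ 1.50403015e-03, -5.44639242e+01, -2.73651356e+01,  6.44334080e-02,
        2.30402488e-02, -1.25398810e-04]), 'tool_pos': array([0.2475995 , 0.57326588, 0.22190931]), 'tcp_rot': array([ 2.62459538e+00,  1.72516576e+00, -2.04291585e-03]), 'force': array([ 0.51280633, -0.42821273,  0.55130221]), 'moment': array([ 0.00641367, -0.06175594, -0.00285987]), 'opening': 0.08785163595213498} 0.0187
scene {'fx': 369.6712887403814, 'fy': 369.6712887403814, 'cx': 316.9473860964112, 'cy': 200.1824599153445, 'R': array([[-0.74494088,  0.66702129, -0.01207028],
       [ 0.38261988,  0.41235524, -0.82678001],
       [-0.54650262, -0.62052056, -0.56239588]]), 't': array([ 0.39617774, -0.05908351,  1.42195713])}
side {'fx': 469.1605351982731, 'fy': 469.1605351982731, 'cx': 315.53217353906797, 'cy': 196.08884448186828, 'R': array([[ 8.63604402e-01, -5.04169311e-01,  8.61757899e-04],
       [-2.77791794e-01, -4.77261620e-01, -8.33698426e-01],
       [ 4.20736445e-01,  7.19746241e-01, -5.52219333e-01]]), 't': array([-0.46178616,  0.31430231,  1.30088192])}
```

View pics/scene0.png

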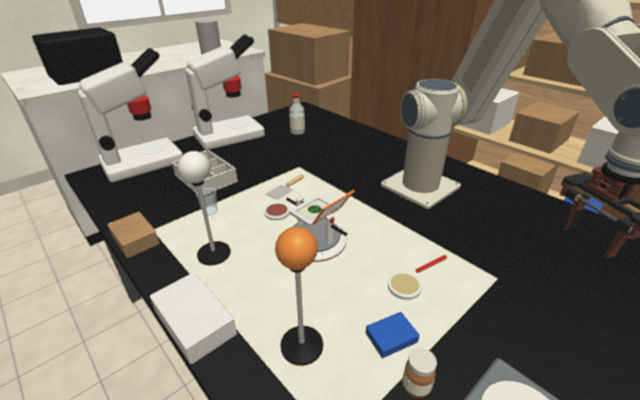

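View pics/side0.png

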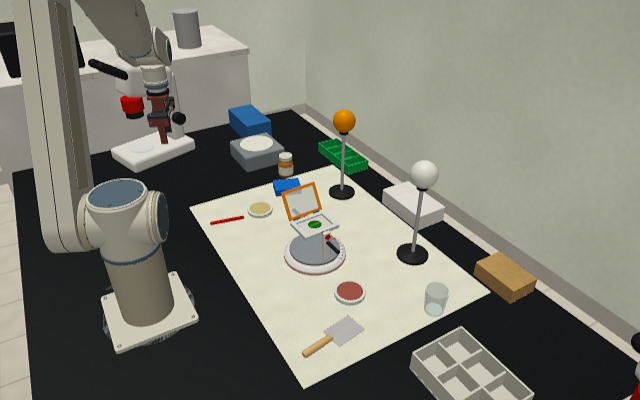

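```bash
cat > h.py <<'E'
import numpy as np, cv2
from station import manip, viewer
from scipy.optimize import least_squares
C={n:viewer.camera_info(n) for n in("scene","side")}
def proj(n,X,c=None):
    c=c or C[n]; p=np.asarray(X)@np.array(c["R"]).T+c["t"]
    return np.c_[c["fx"]*p[...,0]/p[...,2]+c["cx"],c["fy"]*p[...,1]/p[...,2]+c["cy"]] if p.ndim>1 else np.array([c["fx"]*p[0]/p[2]+c["cx"],c["fy"]*p[1]/p[2]+c["cy"]])
def onplane(n,uv,z,c=None):
    c=c or C[n]; R=np.array(c["R"]); o=-R.T@c["t"]
    d=R.T@np.array([(uv[0]-c["cx"])/c["fx"],(uv[1]-c["cy"])/c["fy"],1]); return o+d*(z-o[2])/d[2]
def crop(im,x,y,w,h,s): return cv2.resize(im[y:y+h,x:x+w],None,fx=s,fy=s,interpolation=cv2.INTER_CUBIC)
E
python3 - <<'E'
from h import *
a=cv2.imread("pics/scene0.png");b=cv2.imread("pics/side0.png")
cv2.imwrite("pics/c0.png",np.hstack([crop(a,260,175,110,100,3.6),crop(b,265,170,110,100,3.6)]))
for n,p,q in(("scene",(193,167),(296,249)),("side",(424,175),(344,121))):
    print(n,onplane(n,p,.3),onplane(n,q,.3))
print(onplane("side",(315,252),.022),onplane("side",(436,300),.0),onplane("side",(350,293),.015),onplane("side",(260,210),.015),onplane("side",(287,187),.03),onplane("side",(350,330),0))
E
```

```text
scene [ 0.78325271 -0.18685002  0.3       ] [0.78666675 0.23234601 0.3       ]
side [ 0.77616315 -0.19265042  0.3       ] [0.78032637 0.22554192 0.3       ]
[ 0.5077475  -0.04285279  0.022     ] [ 0.71229741 -0.37392439  0.        ] [ 0.5078398  -0.24030537  0.015     ] [0.45810174 0.26172711 0.015     ] [0.60135318 0.32811642 0.03      ] [ 0.44139361 -0.34074723  0.        ]
```

View pics/c0.png

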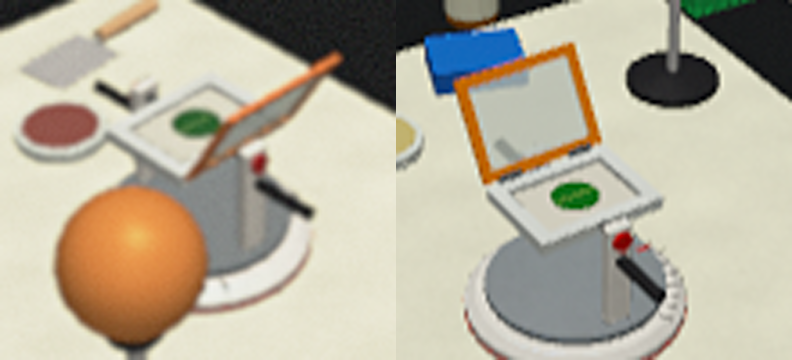

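```bash
cat >> h.py <<'E'
def Rz(a): return np.array([[np.cos(a),-np.sin(a),0],[np.sin(a),np.cos(a),0],[0,0,1]])
def Ry(a): return np.array([[np.cos(a),0,np.sin(a)],[0,1,0],[-np.sin(a),0,np.cos(a)]])
def fpt(cx,cy,yaw,tilt,P): # frame coords -> world; positive tilt: forward edge up
    return np.atleast_2d(P)@(Rz(yaw)@Ry(-tilt)).T+[cx,cy,.12]
def lidpt(x,r,a,t=.002): return [x,.048-r*np.cos(a)-t*np.sin(a)*-1*0,.005+r*np.sin(a)]
E
python3 - <<'E'
from h import *
def S(x,y): return [(x-396+.5)/3.6-.5+265,(y+.5)/3.6-.5+170]
def A(x,y): return [(x+.5)/3.6-.5+260,(y+.5)/3.6-.5+175]
F=[[-.06,-.045,.005],[.06,-.045,.005],[-.06,.045,.005]]
sp=np.array([S(543,236),S(663,195),S(488,192)])
FA=[[.06,-.045,.005],[-.06,-.045,.005],[.06,.045,.005]]
ap=np.array([A(107,126),A(208,72),A(192,172)])
lp=np.array([S(457,83),S(573,45)])
def res(p):
    x,y,w,a=p[:4]
    r=[proj("side",fpt(x,y,w,0,F))-sp, proj("scene",fpt(x,y,w,0,FA))-ap,
       proj("side",fpt(x,y,w,0,[lidpt(-.059,.093,a),lidpt(.059,.093,a)]))-lp]
    th=np.linspace(0,2*np.pi,200)
    c=proj("side",np.c_[x+.08*np.cos(th),y+.08*np.sin(th),0*th+.033])
    b=proj("side",np.c_[x+.098*np.cos(th),y+.098*np.sin(th),0*th+.022])
    e=[c[:,0].min()-S(484,0)[0],c[:,0].max()-S(667,0)[0],c[:,1].max()-S(0,344)[1],b[:,0].min()-S(464,0)[0],b[:,0].max()-S(686,0)[0]]
    return np.r_[np.concatenate(r).ravel(),e]
s=least_squares(res,[.51,-.03,0,1.9],loss="soft_l1"); print(s.x,np.round(res(s.x),1))
x,y=s.x[:2]; L=np.array([.780,-.190]); d=L-[x,y]; print(np.degrees(np.arctan2(d[1],d[0])-s.x[2]),np.hypot(*d),np.degrees(np.arctan2(.18,np.hypot(*d))))
E
```

```text
[ 0.51196332 -0.03047645  0.07902402  2.00269132] [ 0.5  2.7  0.1 -0.  -0.7 -0.3 -0.1  0.3  0.1 -1.2 -1.7  0.3 -0.   0.4
  0.  -0.8 -0.4 -0.3 -1.4 -0.4  0. ]
-35.286975867655265 0.311915736312716 29.988338775232748
```

Emit:
{"api": "carry_out", "payload": {"increments": [0.53,-0.97,-0.08,0.3,0.53,-0.97,-0.08,0.3,0.53,-0.97,-0.08,0.3,0.53,-0.97,-0.08,0.3,0.53,-0.97,-0.08,0.3,0.53,-0.97,-0.08,0.3,0.53,-0.97,-0.08,0.3,0.53,-0.97,-0.08,0.3], "fingers": 255, "grip_force": 20}}

```text
t: 1.1
tool_pos: [0.3753, 0.3398, 0.2032]
tcp_rot: [2.387, 2.042, -0.001]
force: [0.5, 0.3, 0.4]
opening: 0.0111
```

Emit:
{"api": "carry_out", "payload": {"increments": [0.53,-0.97,-0.08,0.3,0.53,-0.97,-0.08,0.3,0.53,-0.97,-0.08,0.3,0.53,-0.97,-0.08,0.3,0.53,-0.9,-0.08,0.3,0.53,-0.8,-0.08,0.3,0.53,-0.6,-0.08,0.3,0.53,-0.5,-0.08,0.3]}}

```text
t: 2.1
tool_pos: [0.5025, 0.1396, 0.1839]
tcp_rot: [-2.113, -2.325, 0.001]
force: [-0.2, -0.1, -0.4]
opening: 0.0
```

Emit:
{"api": "carry_out", "payload": {"increments": [0.03,-0.5,0,0,0.03,-0.5,0,0,0.03,-0.5,0,0,0.03,-0.4,0,0,0.03,-0.35,0,0,0.03,-0.35,0,0,0.03,-0.35,0,0,0.03,-0.35,0,0]}}

```text
t: 3.1
tool_pos: [0.5094, 0.0409, 0.1842]
tcp_rot: [-2.113, -2.324, 0.0]
force: [-0.2, 0.9, 1.7]
opening: 0.0005
```

Emit:
{"api": "carry_out", "payload": {"increments": [0.02,-0.35,0,0,0.02,-0.35,0,0,0.02,-0.35,0,0,0,-0.2,-0.1,0,0,-0.23,-0.15,0,0,-0.2,-0.22,0,0,-0.17,-0.22,0,0,-0.13,-0.25,0]}}

```text
t: 4.1
tool_pos: [0.5112, -0.0182, 0.1555]
tcp_rot: [-2.114, -2.324, 0.0]
force: [-0.2, 0.8, 1.2]
opening: 0.0005
```

Emit:
{"api": "carry_out", "payload": {"increments": [0,-0.15,-0.15,0,0,-0.15,-0.15,0,0,-0.15,-0.15,0,0,-0.15,-0.15,0,0,-0.15,-0.1,0,0,-0.15,-0.1,0,0,-0.1,-0.08,0,0,0,-0.07,0]}}

```text
t: 5.1
tool_pos: [0.5115, -0.0484, 0.1285]
tcp_rot: [2.113, 2.324, -0.0]
force: [-6.8, -1.2, 25.2]
opening: 0.0006
```

Emit:
{"api": "carry_out", "payload": {"increments": [0,0,0.1,0,0,0,0.3,0,0,0,0.6,0,0,0,0.8,0,0,0,0.8,0,-0.5,0,0.5,0,-1,0,0,0,-1,0,0,0]}}

```text
t: 6.1
tool_pos: [0.4355, -0.0478, 0.2211]
tcp_rot: [2.113, 2.324, 0.001]
force: [-0.0, -0.0, 0.1]
opening: 0.0006
```

Run:
```python
from h import *
a=viewer.snapshot("scene");b=viewer.snapshot("side")
cv2.imwrite("pics/c1.png",np.hstack([crop(a,260,175,110,100,3.6),crop(b,265,170,110,100,3.6)]))
```

```text
(no output)
```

View pics/c1.png

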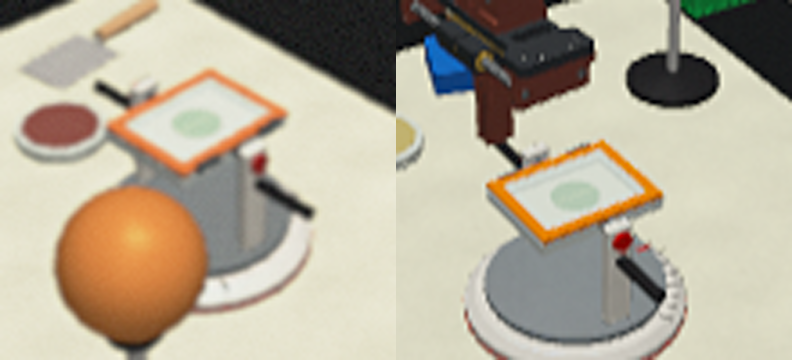

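Emit:
{"api": "carry_out", "payload": {"increments": [0.2,0.1,-0.8,0,0.2,0.1,-0.8,0,0.2,0.12,-0.7,0,0,0.1,-0.4,0,0,0,-0.25,0,0,0,-0.25,0,0,0,-0.25,0,0,0,-0.25,0]}}

```text
t: 7.2
tool_pos: [0.4548, -0.0353, 0.11]
tcp_rot: [2.113, 2.323, 0.002]
force: [0.4, 1.7, 5.4]
opening: 0.0002
```

Emit:
{"api": "carry_out", "payload": {"increments": [0.05,0,-0.2,0,0.05,0,-0.2,0,0.06,0,-0.2,0,0.07,0,-0.15,0,0.08,0,-0.15,0,0,0,0,0,-0.3,0,0.2,0,-0.4,0,0.6,0]}}

```text
t: 8.2
tool_pos: [0.4411, -0.0351, 0.1063]
tcp_rot: [-2.112, -2.323, 0.002]
force: [0.3, 0.7, 0.1]
opening: 0.0003
```

Emit:
{"api": "carry_out", "payload": {"increments": [-0.2,0,1,0,0,0,1,0,0.2,0,1,0,0.9,0.07,0.3,0,1,0.07,0,0,1,0.07,0,0,1,0.07,0,0,1,0.07,0,0]}}

```text
t: 9.2
tool_pos: [0.5897, -0.0247, 0.2057]
tcp_rot: [-2.113, -2.324, 0.0]
force: [0.5, -0.1, 1.3]
opening: 0.0005
```

Emit:
{"api": "carry_out", "payload": {"increments": [0.4,0.05,-0.2,0,0,0,-0.6,0,0,0,-0.8,0,0,0,-0.5,0,-0.4,0,0,0,-0.3,0,0,0,-0.3,0,0,0,-0.3,0,0,0]}}

```text
t: 10.2
tool_pos: [0.5644, -0.0234, 0.1441]
tcp_rot: [2.111, 2.321, 0.006]
force: [11.4, 0.5, 7.2]
opening: 0.0006
```

Emit:
{"api": "carry_out", "payload": {"increments": [-0.15,0,0.12,0,-0.15,0,0.12,0,-0.17,0,0.1,0,-0.17,0,0.1,0,-0.17,0,0.08,0,-0.17,0,0.06,0,-0.17,0,0.04,0,-0.17,0,0.02,0]}}

```text
t: 11.2
tool_pos: [0.5233, -0.0231, 0.162]
tcp_rot: [2.113, 2.323, 0.002]
force: [6.1, -0.3, -2.5]
opening: 0.0003
```

Emit:
{"api": "carry_out", "payload": {"increments": [-0.12,0,0.02,0,-0.12,0,0.02,0,-0.12,0,0.02,0,-0.12,0,0.02,0,-0.1,0,0.02,0,0,0,0,0,0.4,0,0,0,0.8,0,0.2,0]}}

```text
t: 12.2
tool_pos: [0.5404, -0.0231, 0.17]
tcp_rot: [-2.111, -2.322, 0.004]
force: [0.7, -1.0, -0.6]
opening: 0.0003
```

Emit:
{"api": "carry_out", "payload": {"increments": [1,0,0.5,0,0.5,0.3,1,0,0,1,1,0,-0.2,1,0.5,0,-0.3,1,0,0,-0.8,1,0,0,-1,1,0,0,-1,0.5,0,0]}}

```text
t: 13.2
tool_pos: [0.4861, 0.1519, 0.2602]
tcp_rot: [-2.111, -2.324, 0.003]
force: [0.5, -0.8, -1.0]
opening: 0.0006
```

Run:
```python
from h import *
a=viewer.snapshot("scene");b=viewer.snapshot("side")
cv2.imwrite("pics/a2.png",a);cv2.imwrite("pics/b2.png",b)
cv2.imwrite("pics/c2.png",np.hstack([crop(a,260,175,100,100,4),crop(b,265,170,100,100,4)]))
```

```text
(no output)
```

View pics/c2.png

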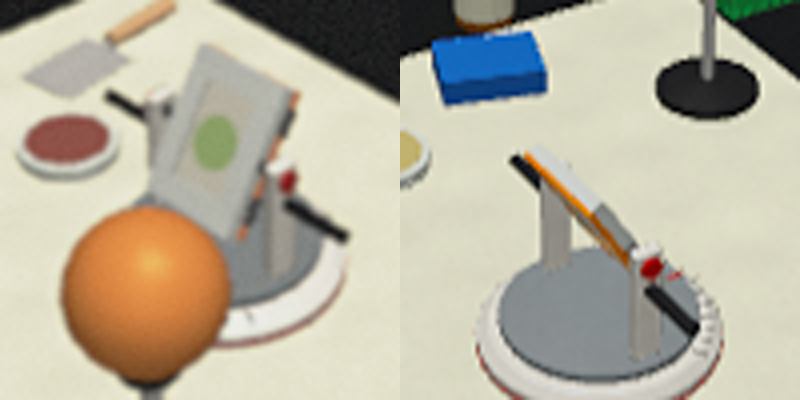

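Emit:
{"api": "carry_out", "payload": {"increments": [-0.06,-0.15,0,-0.95,-0.06,-0.15,0,-0.95,-0.06,-0.15,0,-0.95,-0.06,-0.15,0,-0.95,-0.06,-0.15,0,-0.95,-0.06,-0.15,0,-0.95,-0.06,-0.15,0,-0.95,-0.06,-0.15,0,-0.95]}}

```text
t: 14.3
tool_pos: [0.4736, 0.1141, 0.2605]
tcp_rot: [-2.851, -1.318, 0.002]
force: [0.2, 0.5, -0.0]
opening: 0.0003
```

Emit:
{"api": "carry_out", "payload": {"increments": [-0.06,-0.15,-0.2,-0.95,-0.06,-0.15,-0.2,-0.95,-0.06,-0.15,-0.2,-0.95,-0.06,-0.15,-0.2,-0.95,-0.06,-0.15,-0.2,-0.95,-0.06,-0.15,-0.2,-0.95,-0.06,-0.15,-0.2,-0.95,-0.06,-0.15,-0.2,-0.95]}}

```text
t: 15.3
tool_pos: [0.4592, 0.0782, 0.2123]
tcp_rot: [3.139, 0.11, -0.002]
force: [0.6, 0.7, -1.1]
opening: 0.0003
```

Run:
```python
from h import *
def A(x,y): return [(x+.5)/4-.5+260,(y+.5)/4-.5+175]
def S(x,y): return [(x-400+.5)/4-.5+265,(y+.5)/4-.5+170]
# scene underside corners: front-right(top-left), front-left(top-right), rear-left(bottom right), rear-right
P=[[.06,-.045,-.007],[.06,.045,-.007],[-.06,.045,-.007],[-.06,-.045,-.007]]
ap=np.array([A(203,42),A(296,84),A(240,238),A(150,186)])
f=lambda p:(proj("scene",fpt(.512+p[2],-.0305+p[3],p[0],p[1],P))-ap).ravel()
s=least_squares(lambda p:np.r_[f(p),300*p[2:]],[.08,2.05,0,0]);print(s.x,np.degrees(s.x[:2]),np.round(f(s.x),1))
print(np.round(proj("side",fpt(.512,-.0305,s.x[0],s.x[1],P)),1), S(528,150))
print(manip.read_state()["joint_pos"])
```

```text
[ 1.10670180e-01  2.11546160e+00 -1.99743662e-03  3.96337899e-03] [  6.34093424 121.20702135] [-0.3 -0.6 -0.3 -0.3 -0.4 -0.2 -0.1  0.3]
[[316.4 220. ]
 [298.6 205.7]
 [315.1 225.5]
 [332.6 239.7]] [296.625, 207.125]
[ 1.43134587e-01  2.03118601e-01  1.97945824e+00 -1.82906277e-04
  9.60313091e-01  7.29464431e-02]
```

Emit:
{"api": "carry_out", "payload": {"increments": [0,0,-1,0,0,0,-1,0,0,0,-1,0,0,0,-1,0,0.2,0,0,0,0.2,0,0,0,0.2,0.05,0,0,0.15,0,0,0]}}

```text
t: 16.3
tool_pos: [0.4825, 0.0804, 0.0937]
tcp_rot: [-3.139, -0.116, -0.003]
force: [0.2, 0.1, 0.3]
opening: 0.0001
```

Emit:
{"api": "carry_out", "payload": {"increments": [0.15,0.02,0,-0.37,0.15,0.02,0,-0.37,0.15,0.02,0,-0.37,0.15,0.02,0,-0.37,0.15,0,0,-0.37,0.15,0,0,-0.37,0.15,0,0,-0.37,0.15,0,0,-0.37]}}

```text
t: 17.3
tool_pos: [0.5169, 0.0829, 0.0931]
tcp_rot: [-3.119, 0.372, 0.002]
force: [-2.8, 1.7, 1.3]
opening: 0.0006
```

Emit:
{"api": "carry_out", "payload": {"increments": [0.15,0,0,-0.37,0.15,0,0,-0.37,0.15,-0.04,0,-0.37,0.15,-0.04,0,-0.37,0.15,-0.05,0,-0.37,0.14,-0.05,0,-0.37,0.1,-0.05,0,-0.3,0,0,0,0]}}

```text
t: 18.3
tool_pos: [0.5474, 0.0754, 0.0928]
tcp_rot: [3.044, -0.778, 0.001]
force: [-0.8, -0.2, -0.1]
opening: 0.0002
```

Emit:
{"api": "carry_out", "payload": {"increments": [-0.5,0.2,0,0,-0.7,0.4,0,0,-0.7,0.6,0,0,-0.5,0.6,0.5,0,-0.5,0.6,1,0,-0.5,0.6,1,0,0,0,1,0,0,0,0.5,0]}}

```text
t: 19.3
tool_pos: [0.4446, 0.1661, 0.2141]
tcp_rot: [-3.043, 0.775, -0.003]
force: [-0.4, 0.2, 0.0]
opening: 0.0005
```

Run:
```python
from h import *
a=viewer.snapshot("scene");b=viewer.snapshot("side")
cv2.imwrite("pics/a3.png",a);cv2.imwrite("pics/b3.png",b)
cv2.imwrite("pics/c3.png",np.hstack([crop(a,270,170,66,100,6),crop(b,275,180,66,100,6)]))
```

```text
(no output)
```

View pics/c3.png

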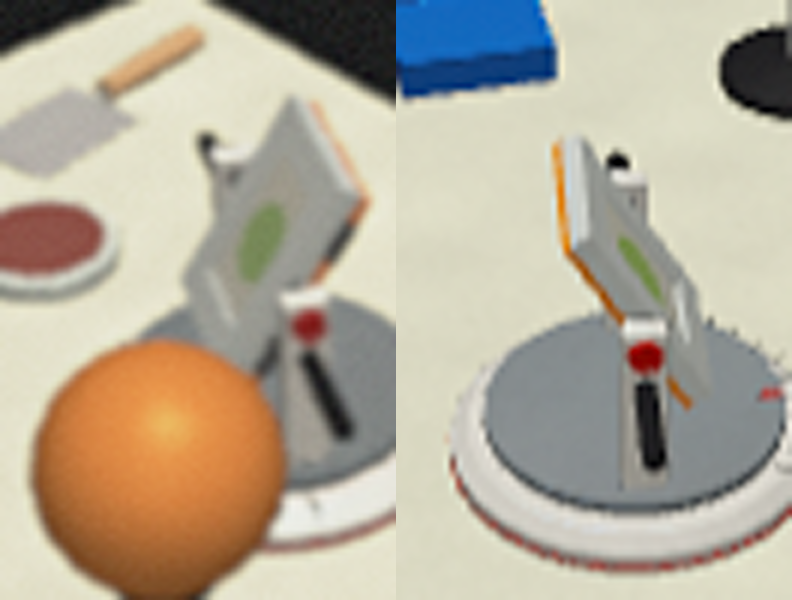

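```bash
cat > fit.py <<'E'
from h import *
def A(x,y): return [(x+.5)/6-.5+270,(y+.5)/6-.5+170]
def S(x,y): return [(x-396+.5)/6-.5+275,(y+.5)/6-.5+180]
P=dict(fr=[.06,-.045,-.007],fl=[.06,.045,-.007],rl=[-.06,.045,-.007],rr=[-.06,-.045,-.007])
obs=[("scene","fr",A(293,95)),("scene","fl",A(362,193)),("scene","rr",A(187,278)),
     ("side","fl",S(585,140)),("side","fr",S(574,245)),("side","rl",S(690,283))]
bars=[("side",[0,-.128,-.02],S(653,466)),("scene",[0,.128,-.02],A(346,432))]
def f(p):
    r=[proj(n,fpt(.512+p[2],-.0305+p[3],p[0],p[1],P[k])[0])-o for n,k,o in obs]
    r+=[.5*(proj(n,fpt(.512+p[2],-.0305+p[3],p[0],0,k)[0])-o) for n,k,o in bars]
    return np.ravel(r)
s=least_squares(lambda p:np.r_[f(p),300*p[2:]],[-.5,2.1,0,0],loss="soft_l1")
c=np.array([.512,-.0305])+s.x[2:]
print(np.degrees(s.x[:2]),c,np.round(f(s.x).reshape(-1,2),1))
# triangulate lamp ball
a=cv2.imread("pics/a3.png");b=cv2.imread("pics/b3.png")
uv={}
for n,im,(u,v) in(("scene",a,(193,167)),("side",b,(424,175))):
    g=cv2.cvtColor(im,cv2.COLOR_BGR2HSV); y0,x0=v-24,u-24
    w=crop(im,x0,y0,48,48,6); cv2.imwrite(f"pics/ball_{n}.png",w)
    ci=cv2.HoughCircles(cv2.GaussianBlur(cv2.cvtColor(w,cv2.COLOR_BGR2GRAY),(5,5),1),cv2.HOUGH_GRADIENT,1,200,param1=80,param2=15,minRadius=60,maxRadius=130)
    q=ci[0,0]; uv[n]=np.array([q[0]/6+x0-.4,q[1]/6+y0-.4]); print(n,uv[n],q[2]/6)
L=least_squares(lambda X:np.r_[proj("scene",X)-uv["scene"],proj("side",X)-uv["side"],300*(X[2]-.3)],[.78,-.19,.3]);print(L.x,np.round(L.fun,1))
d=L.x[:2]-c; print("want yaw",np.degrees(np.arctan2(d[1],d[0])),"tilt",90+np.degrees(np.arctan2(L.x[2]-.12,np.hypot(*d))))
n=Rz(s.x[0])@Ry(-s.x[1])@[0,0,-1]; v=L.x-[*c,.12]; print("err deg",np.degrees(np.arccos(n@v/np.linalg.norm(v))))
E
python3 fit.py
python3 - <<'E'
import cv2,numpy as np
cv2.imwrite("pics/balls.png",np.hstack([cv2.imread(f"pics/ball_{n}.png") for n in("scene","side")]))
E
```

```text
[-25.82978685 122.35374407] [ 0.51107536 -0.02768674] [[ 1.1 -1.2]
 [-1.3 -1.3]
 [-0.8 -0.7]
 [-2.3 -1.5]
 [ 1.3 -1.6]
 [ 0.7  0.2]
 [-0.3 -0.2]
 [ 0.6 -0.2]]
scene [193.51668 167.85   ] 17.866667Traceback (most recent call last):
  File "fit.py", line 22, in <module>
    q=ci[0,0]; uv[n]=np.array([q[0]/6+x0-.4,q[1]/6+y0-.4]); print(n,uv[n],q[2]/6)
      ~~^^^^^
TypeError: 'NoneType' object is not subscriptable
```

View pics/b3.png

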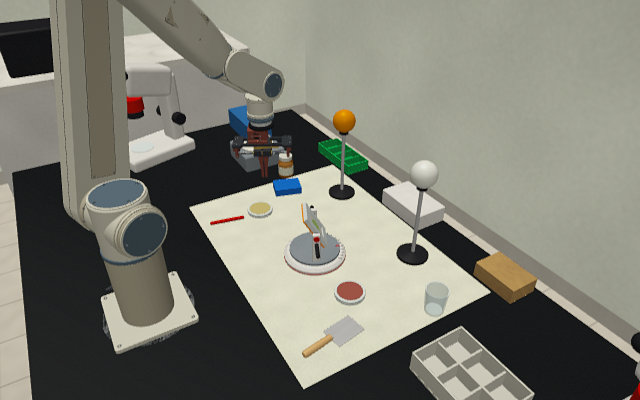

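```bash
sed -i 's/param1=80,param2=15/param1=30,param2=8/' fit.py; python3 fit.py | tail -5
python3 - <<'E'
from h import *
exec("".join(l for l in open("fit.py") if l.startswith("def A") or l.startswith("def S")))
B=[("side",[0,-.128,-.02],S(653,463)),("scene",[0,.128,-.02],A(343,428)),("side",[0,.128,-.02],S(618,160)),("scene",[0,-.128,-.02],A(207,144))]
f=lambda p:np.ravel([proj(n,fpt(p[1],p[2],p[0],0,k)[0])-o for n,k,o in B])
s=least_squares(f,[-.5,.512,-.03]);print(np.degrees(s.x[0]),s.x[1:],np.round(s.fun,1))
E
python3 - <<'E'
import cv2,numpy as np
cv2.imwrite("pics/balls.png",np.hstack([cv2.imread(f"pics/ball_{n}.png") for n in("scene","side")]))
E
```

```text
scene [192.18333 169.51668] 18.633333
side [423.51666 174.01668] 14.416667
[ 0.78684862 -0.18213124  0.29682369] [ 0.6 -0.3  0.7 -0.7 -1. ]
want yaw -29.250641716051668 tilt 119.22414129312776
err deg 4.292476283215845
-26.159077336465494 [ 0.51380278 -0.02925647] [ 0.2  0.1  0.3  0.5  0.2 -0.6  0.  -1.4]
```

View pics/balls.png

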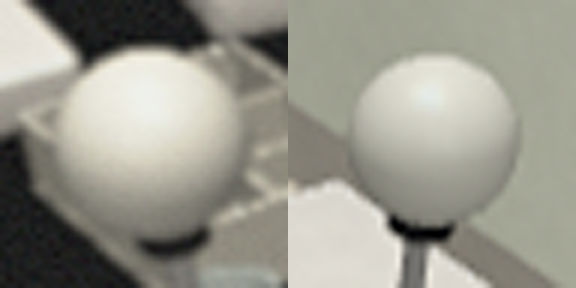

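Run:
```python
from h import *
uv={"scene":[193.4,166.5],"side":[424.1,173.5]}
for n in uv: print(onplane(n,uv[n],.3))
print(onplane("side",(413,254.5),.01),onplane("scene",(213.5,253),.01))
L=least_squares(lambda X:np.r_[proj("scene",X)-uv["scene"],proj("side",X)-uv["side"],300*(X[2]-.3)],[.78,-.19,.3]);print(L.x,np.round(L.fun,1))
for c in([.5135,-.0293],[.512,-.0285]):
    d=L.x[:2]-c; print(np.degrees(np.arctan2(d[1],d[0])),90+np.degrees(np.arctan2(.18,np.hypot(*d))))
```

```text
[ 0.78129128 -0.18859282  0.3       ]
[ 0.78195    -0.18645994  0.3       ]
[ 0.77595993 -0.19671258  0.01      ] [ 0.78280346 -0.18148567  0.01      ]
[ 0.78158709 -0.18724572  0.30042708] [0.1 0.1 0.1 0.  0.1]
-30.50481589540795 120.04893155179626
-30.49160295209231 119.91392343908254
```

Emit:
{"api": "carry_out", "payload": {"increments": [0,0,-0.5,-0.15,0,0,-1,-0.15,0.5,-0.6,-1,0,0.5,-0.6,-1,0,0.5,-0.6,-0.5,0,0.7,-0.6,0,0,0.7,-0.4,0,0,0,0,0,0]}}

```text
t: 20.4
tool_pos: [0.5316, 0.0807, 0.0904]
tcp_rot: [3.029, -0.828, -0.004]
force: [-0.4, 0.7, -0.1]
opening: 0.0005
```

Emit:
{"api": "carry_out", "payload": {"increments": [0.14,-0.05,0,0,0.14,-0.05,0,0,0.14,-0.05,0,0,0.12,-0.05,0,0,0.12,-0.05,0,0,0.12,-0.04,0,0,0,0,0,0,0,0,0,0]}}

```text
t: 21.4
tool_pos: [0.5556, 0.073, 0.0928]
tcp_rot: [-3.031, 0.825, -0.001]
force: [-0.2, 0.1, -0.5]
opening: 0.0003
```

Emit:
{"api": "carry_out", "payload": {"increments": [-0.5,0.2,0,0,-0.7,0.4,0,0,-0.7,0.6,0,0,-0.5,0.6,0.5,0,-0.5,0.6,1,0,-0.5,0.6,1,0,0,0,1,0,0,0,1,0]}}

```text
t: 22.4
tool_pos: [0.452, 0.1634, 0.2287]
tcp_rot: [3.032, -0.823, -0.0]
force: [0.3, -0.0, -0.3]
opening: 0.0005
```

Run:
```python
from h import *
c=viewer.camera_info("wrist"); R=np.array(c["R"]); print(-R.T@c["t"],R[2],c["fx"],manip.read_state()["tool_pos"],proj("w",np.array([.513,-.029,.12]),c))
a=viewer.snapshot("scene");b=viewer.snapshot("side")
cv2.imwrite("pics/a4.png",a);cv2.imwrite("pics/b4.png",b)
cv2.imwrite("pics/c4.png",np.hstack([crop(a,270,170,66,100,6),crop(b,275,180,66,100,6)]))
```

```text
[0.49254181 0.23256974 0.38984757] [-0.14823459 -0.25244171 -0.9561902 ] 318.84069548153366 [0.4519791  0.1634434  0.22867121] [470.29679115 329.90752689]
```

View pics/c4.png

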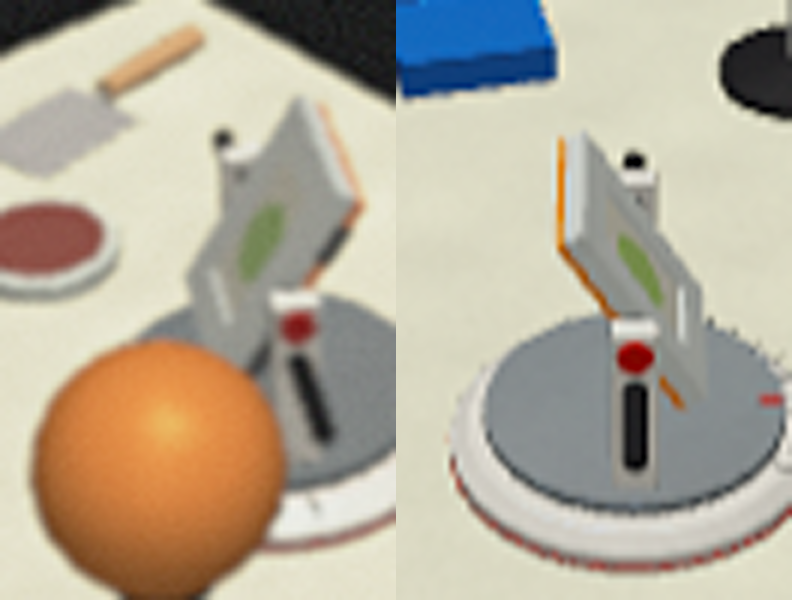

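Emit:
{"api": "carry_out", "payload": {"increments": [0,-0.3,0.5,0,0,-0.3,0.5,0,0,-0.3,0.5,0,0,-0.3,0.2,0,0,-0.3,0,0,0,-0.3,0,0,0,0,0,0,0,0,0,0]}}

```text
t: 23.5
tool_pos: [0.4532, 0.109, 0.2785]
tcp_rot: [3.031, -0.825, -0.001]
force: [-0.1, 0.7, -0.3]
opening: 0.0
```

Run:
```python
from h import *
import pickle
c=viewer.camera_info("wrist"); w=viewer.snapshot("wrist"); pickle.dump(c,open("w.pkl","wb"))
cv2.imwrite("pics/w4.png",w)
u,v=proj("w",np.array([.513,-.029,.12]),c); print(u,v)
x=int(min(max(u-130,0),380));y=int(min(max(v-100,0),200)); print(x,y)
cv2.imwrite("pics/w4c.png",crop(w,x,y,260,200,3))
```

```text
430.6053350553151 264.7567290292665
300 164
```

View pics/w4c.png

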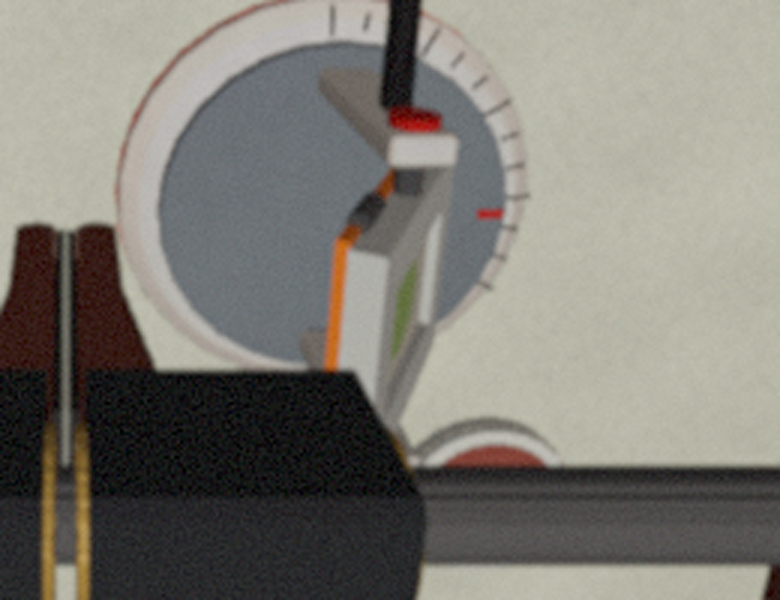

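```bash
cat > fit4.py <<'E'
from h import *
import pickle
W=pickle.load(open("w.pkl","rb")); Q=lambda x,y:np.array([(x+.5)/3-.5+300,(y+.5)/3-.5+164])
w=cv2.imread("pics/w4.png").astype(int)
m=((w[...,2]-np.maximum(w[...,0],w[...,1]))>60); ys,xs=np.nonzero(m)
k=(abs(xs-463)<8)&(abs(ys-235)<6); pt=np.array([xs[k].mean(),ys[k].mean()]); print("red",pt,k.sum())
r=onplane("w",pt,.033,W)
th=np.linspace(0,2*np.pi,400)
def g(p):
    c=proj("w",np.c_[p[0]+.08*np.cos(th),p[1]+.08*np.sin(th),0*th+.033],W)
    b=proj("w",np.c_[p[0]+.098*np.cos(th),p[1]+.098*np.sin(th),0*th+.022],W)
    return [c[:,0].min()-Q(160,0)[0],c[:,1].min()-Q(0,42)[1],c[:,0].max()-Q(505,0)[0],b[:,0].min()-Q(120,0)[0],b[:,0].max()-Q(523,0)[0]]
s=least_squares(g,[.513,-.029]); print("centre(wrist)",s.x,np.round(s.fun,1)); d=r[:2]-s.x; print("pointer",r,np.degrees(np.arctan2(d[1],d[0])),np.hypot(*d))
def A(x,y): return [(x+.5)/6-.5+270,(y+.5)/6-.5+170]
def S(x,y): return [(x-396+.5)/6-.5+275,(y+.5)/6-.5+180]
fr,fl,rl,rr=[.06,-.045,-.007],[.06,.045,-.007],[-.06,.045,-.007],[-.06,-.045,-.007]
O=[("scene",fr,A(297,96)),("scene",fl,A(346,206)),("scene",rr,A(187,277)),("side",fl,S(583,134)),("side",fr,S(577,241)),("side",rl,S(700,285)),
 ("side",[.059,-.046,.009],S(559,246)),("side",[.059,.046,.009],S(560,138)),("scene",[.059,.046,.009],A(363,207)),("scene",[.059,-.046,.009],A(323,104))]
f=lambda p:np.ravel([proj(n,fpt(p[2],p[3],p[0],p[1],k)[0])-o for n,k,o in O])
t=least_squares(lambda p:np.r_[f(p),300*(p[2]-.513),300*(p[3]+.029)],[-.53,2.09,.513,-.029],loss="soft_l1")
print(np.degrees(t.x[:2]),t.x[2:]);print(np.round(f(t.x).reshape(-1,2),1))
B=[("side",[0,-.128,-.02],S(635,466)),("scene",[0,.128,-.02],A(323,436)),("side",[0,.128,-.02],S(634,160)),("scene",[0,-.128,-.02],A(223,139))]
f2=lambda p:np.ravel([proj(n,fpt(p[1],p[2],p[0],0,k)[0])-o for n,k,o in B])
u=least_squares(f2,[-.5,.512,-.03]);print("bars",np.degrees(u.x[0]),u.x[1:],np.round(u.fun,1))
E
python3 fit4.py
```

```text
red [463. 235.] 23
centre(wrist) [ 0.51200415 -0.02924728] [-1.8  0.4  0.1 -2.   3.7]
pointer [ 0.57565018 -0.06636149  0.033     ] -30.24794943281302 0.07367687583048145
[-29.46654353 121.15230424] [ 0.5144717  -0.02699818]
[[ 0.4 -0.8]
 [-0.6 -2.5]
 [-0.5 -0.4]
 [ 0.2 -1.3]
 [ 1.1 -1.8]
 [ 0.5  0. ]
 [-0.4  0.1]
 [-0.2  0.3]
 [ 1.2 -0.4]
 [ 0.3 -0.3]]
bars -30.237084140499622 [ 0.51402903 -0.02937885] [ 0.1 -0.4  0.3 -0.2  0.4 -0.6 -0.  -1. ]
```

```bash
python3 -c "
from station import manip
print(manip.read_state()['force']); print(manip.job_done())"
```

```text
[-0.09885586 -0.39530655 -1.1517493 ]
the job is handed in; nothing more can be done
None
```

I closed the lid, turned the holder over and swivelled the stand until the open underside faced the white lamp. I then backed the gripper clear and handed the job in at about 23.5 s.

- **Lid:** It looked shut flat in the pictures after I closed it, and its rim still looked flush after the turn and swivel. I did not measure the gap. Pressing it home briefly reached 25 N, under the 40 N limit.
- **Swivel:** The stand's direction measured -30.2° from both its red pointer mark and its swivel arms. The lamp lies at about -30.5°. A looser fit to the holder's corners gave -29.5°, so the checks differ by about 0.8°.
- **Tilt:** It measured about 121.2° in two fits, against a target of about 120°. I left that 1° because it is close to the measuring error: some corner points in the last fit were 1–2.5 pixels off.
- **First swivel push:** It stopped about 4° short, so I looked again and gave it a second, small push.
- **Other things on the bench:** I planned the moves to stay clear of them, and none looked moved in a full side picture taken before that last small push. I did not check their positions after that.

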